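Check the spring catches of a showcase plinth

ROBOT

A 6-joint arm with a two-finger parallel gripper is mounted at the origin on the work surface. World frame = base frame: x ahead of the robot, y to its left, z up, the work surface at z = 0. Lengths are in m, angles in rad, forces in N, time in s.
With the tool pointing down it reaches from about 0.275 to 1 m from the base axis. Payload 8.4 kg.
Tool frame: the origin (TCP) lies on the centre line of the jaws, within the pads' length; the fingertips stand 17 mm ahead of it and the grasp point (between the pads) lies 2 mm behind it (bot.tcp_to_tips is the y of the fingertips in the tool frame, in m); y points along the fingers, z is the direction in which the jaws open and shut, and the axes are right-handed (so a half turn about y gives the same grasp; the last joint's range is limited). The gripper opens to 85 mm and grips with 20 to 120 N. Pads are 22 mm wide; open, the fingers measure 114 mm over their backs; the gripper's body (76 mm by 85 mm) begins 54 mm behind the grasp point. The pads swing forward as they close: fully open they stand 13 mm farther back than shut.
Start: joints at [1.323, 0.353, 1.633, -0, 1.155, -0.002], TCP at [0.152, 0.606, 0.248] pointing down, gripper open.
Joint ranges: [-2.63, 2.63], [-0.92, 2.1], [0.06, 2.66], [-1.3, 4.44], [0, 2.69], [-3.02, 3.02]. Speed limits (rad/s): [2.22, 2.22, 2.79, 3.14, 3.14, 3.14].

INTERFACE

Orientations are given as a unit quaternion [x, y, z, w].
In Python, from workcell import bot, hand, kinematics, get_obs, vision, hand_in gives the robot as it stands. The module is installed in compiled form; this text tells all that it offers. Calls block until the motion is done:
- bot.reach(position, orientation): joint-space move of the TCP to a pose.
- bot.servo_line(position, ori=None, velocity=0.15): straight line of the TCP; ori=None keeps the orientation; velocity is the mean speed in m/s.
- bot.goto_joints(angles): joint-space move.
- hand.move_gripper(opening, strength=None): finger opening in m; strength is the grip in N (None keeps the last); returns when the fingers have stopped.
- bot.dwell(seconds).
- kinematics.solve_ik(position, orientation): joint angles nearest the present ones, or None.
- get_obs(): the state.
- vision.read_camera(name): name is "scene" or "top"; returns a dict with "frame" (480x640x3 uint8, red, green, blue), "intrinsics" (3x3 intrinsics, pixels), "dist" ([k1, k2, p1, p2, k3] as OpenCV has them; the pictures are not rectified), "view" (4x4, takes a point from world to camera coordinates). Camera axes: x right, y down, z forward; pixel columns grow to the right and rows downward; lengths in m; the calibration is good to about 2 mm. A picture is of the moment at which its call begins. There is no depth.
A pose or a line that the arm cannot do raises bot.IKError and nothing moves.
- hand_in(): hands the job in, once; it reports no verdict.
The state is a dict: "time_s": time; "joint_pos": joint angles; "joint_vel": joint speeds; "joint_efforts": joint torques, N m; "position": TCP position; "orientation": TCP orientation; "wrist_force": force on the tool from outside, world axes, zero at the start; "ft_torque": the same for the moment, N m; "gripper_width": finger opening in m.
Only numpy, scipy, OpenCV 4.12 (cv2) and the standard library are available. Lean on these libraries where they do the work, as an engineer would, in place of code of your own. Each camera call takes 0.05 s, during which the arm holds its last target. There are 200 camera calls.

TASK

Check the three brass push catches on the dark showcase plinth: with closed fingers press each button gently straight down until it clicks and stays down, and give up on a catch that has not clicked at about 15 N (never press any of them with more than 20 N). Leave the two good ones clicked down; one is too stiff, so after trying it let it come back up and set the orange marker ring flat on the plinth around its button. Leave everything else on the bench alone.

Things in the scene. Friction and masses are not known exactly. Their poses are not given: they have to be found in the camera images.
- plinth: fixed dark wooden showcase plinth with gilt lines, 110 mm deep (its x), 300 mm long (its y), flat top 60 mm above the table; origin at the centre of its underside, z up. Three brass push catches stand in its top along its y axis, 85 mm apart, the middle one at the plinth's centre
- button_a: brass button of the left catch (+85 mm along the plinth's y, seen from the robot): head 24 mm across and 7 mm thick on a 14 mm stem, head's top face 30 mm above the plinth's top when out. Origin at the centre of the head's top face, it moves with the button; z up
- catch_a (a joint): how far the left button is pushed in, m: 0 out, 0.018 hard stop; a 1 N spring returns it. From 0.001 on the force rises; a good catch lets go at 5 to 10 N after about 7 mm, is past its dead point at about 0.010, then snaps down ahead of the finger and stays at about 0.0155. The stiff one (any of them, same look) rises about 5 N per mm, would not click even at 30 N, and comes back out when let go
- button_b: brass button of the middle catch (0 mm along the plinth's y, seen from the robot): head 24 mm across and 7 mm thick on a 14 mm stem, head's top face 30 mm above the plinth's top when out. Origin at the centre of the head's top face, it moves with the button; z up
- catch_b (a joint): how far the middle button is pushed in, m: 0 out, 0.018 hard stop; a 1 N spring returns it. From 0.001 on the force rises; a good catch lets go at 5 to 10 N after about 7 mm, is past its dead point at about 0.010, then snaps down ahead of the finger and stays at about 0.0155. The stiff one (any of them, same look) rises about 5 N per mm, would not click even at 30 N, and comes back out when let go
- button_c: brass button of the right catch (-85 mm along the plinth's y, seen from the robot): head 24 mm across and 7 mm thick on a 14 mm stem, head's top face 30 mm above the plinth's top when out. Origin at the centre of the head's top face, it moves with the button; z up
- catch_c (a joint): how far the right button is pushed in, m: 0 out, 0.018 hard stop; a 1 N spring returns it. From 0.001 on the force rises; a good catch lets go at 5 to 10 N after about 7 mm, is past its dead point at about 0.010, then snaps down ahead of the finger and stays at about 0.0155. The stiff one (any of them, same look) rises about 5 N per mm, would not click even at 30 N, and comes back out when let go
- collar: loose orange plastic marker ring, 50 mm outside, 34 mm hole, 24 mm high, about 50 g, lying flat on the table; origin at the centre of its underside, z up
- tape: bystander, loose: cardboard-brown roll of tape, a ring 90 mm across and 25 mm high; origin at the centre of its underside
- jar: bystander, loose: amber glass jar with black cap, 60 mm across, 75 mm high; origin at the centre of its underside
- tin: bystander, loose: plain steel can, 72 mm across, 80 mm high; origin at the centre of its underside
- screwdriver: bystander, loose: screwdriver with red handle lying on the table; origin under its middle, x axis along it towards the tip
- brush: bystander, loose: brush with light wooden handle lying on the table; origin under its middle, x axis along it
- rosette: bystander, loose: gilt rosette, a low round ornament 52 mm across and 20 mm high; origin at the centre of its underside
- sanding_block: bystander, loose: cork sanding block 70 x 45 x 30 mm; origin at the centre of its underside
Not all that is in view belongs to the job. Leave any purple look-alike of the collar alone.

How it is judged:
On the way, in this order (a step that is already met when the one before it is completed fails the run):
1. the too stiff catch has been tried: its button was pressed by the fingers with more than 11 N (about 15 N is asked) while still less than 9 mm in (((contact force between the fingers and button_a above 11 N and value of joint catch_a below 0.009 m) or (contact force between the fingers and button_b above 11 N and value of joint catch_b below 0.009 m) or (contact force between the fingers and button_c above 11 N and value of joint catch_c below 0.009 m))), for 0.02 s.
2. after that, the ring lies flat on the plinth around a button that stands out (((horizontal distance between collar and button_a below 0.008 m and z of collar in the frame of plinth between 0.055 and 0.065 m and angle between collar's own z axis and vertical below 0.1 rad and value of joint catch_a below 0.006 m) or (horizontal distance between collar and button_b below 0.008 m and z of collar in the frame of plinth between 0.055 and 0.065 m and angle between collar's own z axis and vertical below 0.1 rad and value of joint catch_b below 0.006 m) or (horizontal distance between collar and button_c below 0.008 m and z of collar in the frame of plinth between 0.055 and 0.065 m and angle between collar's own z axis and vertical below 0.1 rad and value of joint catch_c below 0.006 m))), for 0.2 s.
At the end, for the whole second after the job is handed in: Two buttons are clicked and stay down (pushed in more than 12.5 mm), the third is out (less than 6 mm in) with the ring at rest around it: ring centre within 8 mm of the button's axis, underside on the plinth's top (within 5 mm), tilted less than 0.1 rad ((((horizontal distance between collar and button_a below 0.008 m and z of collar in the frame of plinth between 0.055 and 0.065 m and angle between collar's own z axis and vertical below 0.1 rad and value of joint catch_a below 0.006 m) and value of joint each of catch_b, catch_c above 0.0125 m) or ((horizontal distance between collar and button_b below 0.008 m and z of collar in the frame of plinth between 0.055 and 0.065 m and angle between collar's own z axis and vertical below 0.1 rad and value of joint catch_b below 0.006 m) and value of joint each of catch_a, catch_c above 0.0125 m) or ((horizontal distance between collar and button_c below 0.008 m and z of collar in the frame of plinth between 0.055 and 0.065 m and angle between collar's own z axis and vertical below 0.1 rad and value of joint catch_c below 0.006 m) and value of joint each of catch_a, catch_b above 0.0125 m)) and linear speed of collar below 0.02 m/s); the robot touches nothing.
It fails at once if a button is pressed with more than 22 N (contact force between any of the fingers, the arm and button_a above 22 N or contact force between any of the fingers, the arm and button_b above 22 N or contact force between any of the fingers, the arm and button_c above 22 N).
It fails at once if a bystander (tape, jar, tin, screwdriver, brush, rosette or sanding block) is moved by more than 30 mm (distance of any of tape, jar, tin, screwdriver, brush, rosette, sanding_block from where it was at the start of the episode above 0.03 m).
It also fails if it takes over 64 s, if anything falls off the work surface, if the arm or the gripper's body presses on something with over 40 N, if the wrist force passes 120 N, or if a joint passes its speed limit or range.

## Working session

There is one attempt and no reset: what is moved stays moved. The work goes in short steps, each a Python script; the robot and the scene stay as the last script left them, time stands still between calls to the robot, and variables do not carry over. Pictures are saved under pics/ and viewed, about 8 in all and at most 12, crops included, and the job is handed in when it is done.

```bash
mkdir -p pics; cat > u.py <<'E'
import numpy as np, cv2
from workcell import bot, hand, kinematics, get_obs, vision, hand_in
def shot(n,f=None):
    d=vision.read_camera(n)
    if f: cv2.imwrite(f'pics/{f}.png',d['frame'][:,:,::-1])
    return d
def ray(d,uv):
    K=np.array(d['intrinsics']);V=np.array(d['view'])
    p=cv2.undistortPoints(np.array([[uv]],float),K,np.array(d['dist'],float))[0,0]
    return -V[:3,:3].T@V[:3,3], V[:3,:3].T@np.array([p[0],p[1],1])
def onz(d,uv,z):
    c,r=ray(d,uv); return c+r*(z-c[2])/r[2]
def proj(d,P):
    V=np.array(d['view']); r,_=cv2.Rodrigues(V[:3,:3])
    return cv2.projectPoints(np.array(P,float).reshape(-1,3),r,V[:3,3],np.array(d['intrinsics']),np.array(d['dist'],float))[0][:,0]
E
python3 - <<'E'
from u import *
import pickle
for n in('scene','top'):
    d=shot(n,n+'0'); pickle.dump(d,open(n+'.pkl','wb')); print(n,onz(d,(320,240),0),ray(d,(320,240))[0])
o=get_obs();print(o)
print(bot.tcp_to_tips)
E
```

```text
scene [0.5099417  0.01298793 0.        ] [ 1.06255472 -0.59928837  0.9347613 ]
top [0.54535973 0.00076024 0.        ] [ 0.36803303 -0.02409973  1.31475757]
{'time_s': 0.1, 'joint_pos': array([ 1.32260467e+00,  3.53555228e-01,  1.63409111e+00,  6.74322778e-06,
        1.15518708e+00, -2.40867881e-03]), 'joint_vel': array([ 0.00130825, -0.00188411, -0.00206663,  0.00146637,  0.00183185,
       -0.00116367]), 'joint_efforts': array([ 1.51064574e-03, -6.06360626e+01, -3.42820036e+01,  2.67054420e-04,
        3.78480079e-03,  4.52019393e-06]), 'position': array([0.15197276, 0.60580984, 0.2476381 ]), 'orientation': array([ 0.70220873, -0.08673677,  0.0866228 , -0.7013388 ]), 'wrist_force': array([-0.49497766,  0.82659796,  0.10898961]), 'ft_torque': array([-0.02701586,  0.03909083,  0.02699026]), 'gripper_width': 0.08562393136562667}
0.017
```

View pics/scene0.png

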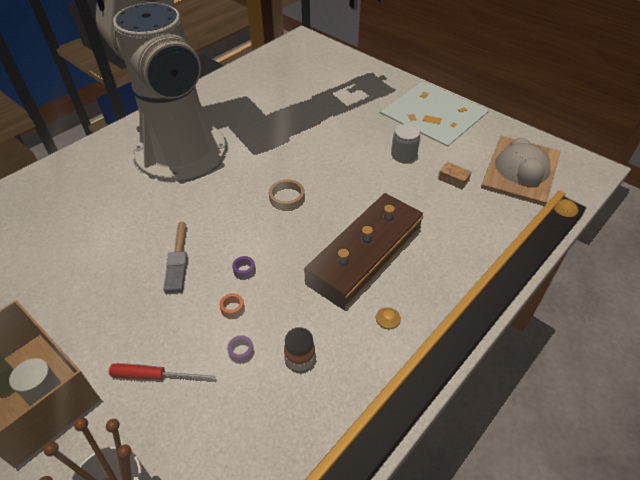

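View pics/top0.png

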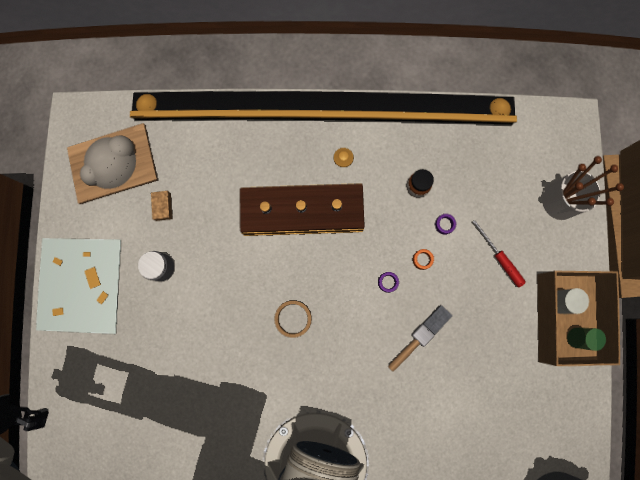

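Top view: the orange ring is at (423,259). Two purple look-alikes are at (388,282) and (445,224), so the orange one is the collar. The buttons on the plinth, from left (a) to right (c), are at about (265,206), (301,205) and (337,204). The jar is at (420,182) and the rosette at (343,157).

```bash
cat > m.py <<'E'
from u import *
import pickle
D={n:pickle.load(open(n+'.pkl','rb')) for n in('scene','top')}
def blob(n,uv,r,lo,hi):
    f=D[n]['frame']; h=cv2.cvtColor(f,cv2.COLOR_RGB2HSV); m=cv2.inRange(h,lo,hi)
    w=np.zeros_like(m); cv2.circle(w,uv,r,255,-1); m&=w
    k,l,s,c=cv2.connectedComponentsWithStats(m); i=1+np.argmax(s[1:,4]); 
    return (l==i).astype(np.uint8),s[i],c[i]
def tri(p,q):
    a,u=ray(D['top'],p);b,v=ray(D['scene'],q)
    A=np.c_[u,-v];t=np.linalg.lstsq(A,b-a,rcond=None)[0]
    P,Q=a+u*t[0],b+v*t[1];return (P+Q)/2,np.linalg.norm(P-Q)
# buttons
for n,t,s in zip('abc',[(265,206),(301,205),(337,204)],[(389,210),(367,232),(343,254)]):
    bt=blob('top',t,9,(8,110,110),(30,255,255)); bs=blob('scene',s,9,(8,90,110),(30,255,255))
    P,g=tri(bt[2],bs[2]); print(n,bt[1],bt[2],bs[1],bs[2],'tri',P.round(4),'gap',round(g,4),'z90',onz(D['top'],bt[2],.09).round(4))
for n,uv in(('top',(423,259)),('scene',(232,305))):
    m,s,c=blob(n,uv,18,(3,120,80),(16,255,255))
    cs,_=cv2.findContours(m,cv2.RETR_EXTERNAL,cv2.CHAIN_APPROX_NONE)
    e=cv2.fitEllipse(max(cs,key=len)); print(n,s,c,e,[onz(D[n],e[0],z).round(4) for z in(0,.012,.024)])
# plinth outline
f=D['top']['frame'];h=cv2.cvtColor(f,cv2.COLOR_RGB2HSV)
m=(h[...,2]<75).astype(np.uint8); w=np.zeros_like(m); w[172:245,225:380]=1; m&=w
k,l,s,c=cv2.connectedComponentsWithStats(m); i=1+np.argmax(s[1:,4])
cs,_=cv2.findContours((l==i).astype(np.uint8),cv2.RETR_EXTERNAL,cv2.CHAIN_APPROX_NONE)
r=cv2.minAreaRect(max(cs,key=len)); b=cv2.boxPoints(r); B=np.array([onz(D['top'],p,.06) for p in b])
print(b.round(1).tolist(),B.round(4).tolist(),np.linalg.norm(np.diff(B,axis=0),axis=1))
t=f[170:310,230:470];s=D['scene']['frame'][185:375,200:440]
cv2.imwrite('pics/crop.png',np.vstack([cv2.resize(x,None,fx=2.5 if x is t else 1.25,fy=2.5 if x is t else 1.25,interpolation=cv2.INTER_CUBIC) if x is t else cv2.copyMakeBorder(cv2.resize(x,None,fx=1.2,fy=1.2),0,0,0,600-288,cv2.BORDER_CONSTANT) for x in(t,s)])[:,:,::-1])
for n,uv,z in(('jar',(420,182),.075),('ros',(343,157),.02),('pur1',(388,282),.024),('pur2',(445,224),.024),('tip',(474,222),.01)): print(n,onz(D['top'],uv,z).round(3))
E
python3 m.py
```

```text
a [260 202  10   9  76] [264.40789474 205.92105263] [384 205  11   7  64] [388.96875  207.984375] tri [0.6128 0.1319 0.0875] gap 0.0005 z90 [0.6121 0.1314 0.09  ]
b [296 200  10  10  75] [300.33333333 204.68      ] [362 226  11   8  71] [366.81690141 229.45070423] tri [0.6168 0.047  0.0873] gap 0.0002 z90 [0.6162 0.0468 0.09  ]
c [332 199  10  10  75] [336.52 203.44] [338 249  11   8  75] [343.04       252.54666667] tri [ 0.6211 -0.0381  0.0874] gap 0.0003 z90 [ 0.6204 -0.0381  0.09  ]
top [413 249  21  21 188] [423.18085106 258.69680851] ((423.2019348144531, 258.7445068359375), (19.46234703063965, 19.6959285736084), 9.911826133728027) [array([ 0.5024, -0.2572,  0.    ]), array([ 0.5012, -0.2551,  0.012 ]), array([ 0.5   , -0.2529,  0.024 ])]
scene [220 294  23  19 187] [230.44919786 302.90374332] ((230.82528686523438, 302.9769592285156), (18.046321868896484, 22.970149993896484), 73.04876708984375) [array([ 0.4886, -0.2478,  0.    ]), array([ 0.496 , -0.2523,  0.012 ]), array([ 0.5034, -0.2568,  0.024 ])]
[[239.8000030517578, 185.89999389648438], [362.79998779296875, 184.6999969482422], [363.20001220703125, 230.89999389648438], [240.3000030517578, 232.0]] [[0.6671, 0.1971, 0.06], [0.6738, -0.1014, 0.06], [0.5609, -0.1032, 0.06], [0.5536, 0.1914, 0.06]] [0.29854458 0.11292474 0.29468563]
jar [ 0.679 -0.238  0.075]
ros [ 0.754 -0.054  0.02 ]
pur1 [ 0.442 -0.167  0.024]
pur2 [ 0.587 -0.308  0.024]
tip [ 0.596 -0.385  0.01 ]
```

View pics/crop.png

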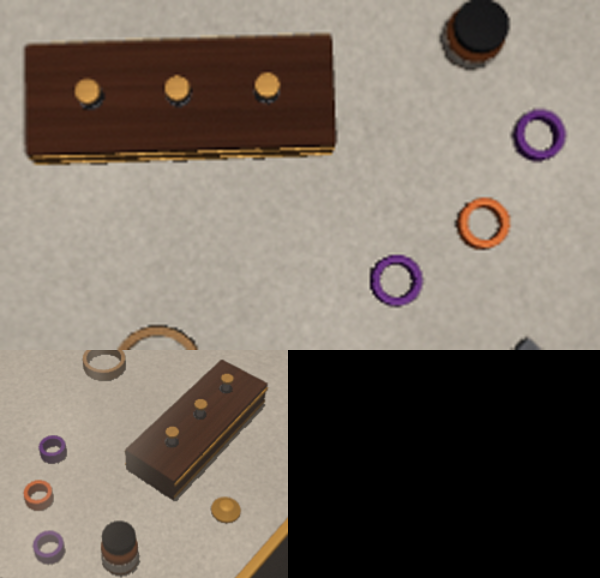

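The crop confirms it: one orange ring between two purple ones. Button spacing comes out at 85.1 mm, button height at about 88 mm and the plinth at about 297 x 113 mm, all as given. I'll start with button a.

```bash
cat >> u.py <<'E'
from scipy.spatial.transform import Rotation as R
BTN={'a':(.6124,.1317),'b':(.6165,.0469),'c':(.6207,-.0381)}
def ori(th):
    c,s=np.cos(th),np.sin(th)
    return R.from_matrix(np.array([[s,0,c],[-c,0,s],[0,-1,0]])).as_quat()
def fz(n=4):
    v=[]
    for _ in range(n): bot.dwell(.01); v.append(get_obs()['wrist_force'][2])
    return float(np.mean(v))
def press(k,q):
    x,y=BTN[k]; bot.reach([x,y,.125],q); bot.servo_line([x,y,.110],velocity=.08); bot.dwell(.15)
    f0=fz(8); z=.110; z0=None; pk=0; log=[]; res='floor'
    while z>.0935:
        z-=.0005 if pk<11 else .0003
        bot.servo_line([x,y,z],velocity=.02); f=fz()-f0; log.append((round((z)*1e3,1),round(f,1)))
        if f>14.2: res='stiff'; break
        pk=max(pk,f)
        if pk>4 and f<pk*.4: res='clicked'; break
    bot.servo_line([x,y,.125],velocity=.06)
    print(k,res,'f0',round(f0,2),log,'t',get_obs()['time_s'],'after',round(fz()-f0,2)); return res
E
python3 - <<'E'
from u import *
hand.move_gripper(0,30)
for th in(0,np.pi,np.pi/2,-np.pi/2):
    print(th,[None if (j:=kinematics.solve_ik([*p],ori(th))) is None else np.round(j,2) for p in((.6124,.1317,.125),(.5,-.253,.022))])
J=kinematics.solve_ik([.6124,.1317,.125],ori(0)); th=0 if J is not None and abs(J[5])<2.8 else np.pi
print(th); press('a',ori(th))
E
```

```text
0 [array([ 0.21,  0.49,  1.73, -0.  ,  0.92,  0.21]), array([-0.47,  0.56,  1.92, -0.  ,  0.66, -0.47])]
3.141592653589793 [array([ 0.21,  0.49,  1.73, -0.  ,  0.92, -2.93]), array([-0.47,  0.56,  1.92, -0.  ,  0.66,  2.67])]
1.5707963267948966 [array([ 0.21,  0.49,  1.73, -0.  ,  0.92, -1.36]), array([-0.47,  0.56,  1.92, -0.  ,  0.66, -2.04])]
-1.5707963267948966 [array([ 0.21,  0.49,  1.73, -0.  ,  0.92,  1.78]), array([-0.47,  0.56,  1.92, -0.  ,  0.66,  1.1 ])]
0
a stiff f0 -0.01 [(109.5, -0.3), (109.0, 0.2), (108.5, -0.3), (108.0, -0.2), (107.5, -0.0), (107.0, 0.8), (106.5, 0.9), (106.0, 1.6), (105.5, 3.2), (105.0, 5.3), (104.5, 7.2), (104.0, 8.6), (103.5, 10.5), (103.0, 11.7), (102.7, 13.1), (102.4, 14.2), (102.1, 15.6)] t 9.1583 after -0.11
```

Catch a is the stiff one: about 4 N/mm, 15.6 N at roughly 5 mm in. Next are b and c.

```bash
python3 - <<'E'
from u import *
for k in 'bc': 
    if press(k,ori(0))=='stiff': break
d=shot('scene','after_press'); f=d['frame'][185:285,310:440]
cv2.imwrite('pics/ap.png',cv2.resize(f,None,fx=4,fy=4)[:,:,::-1])
E
```

```text
b clicked f0 0.02 [(109.5, -0.2), (109.0, 0.0), (108.5, -0.1), (108.0, 0.3), (107.5, 0.0), (107.0, 0.8), (106.5, 0.4), (106.0, 1.4), (105.5, 1.5), (105.0, 1.7), (104.5, 2.5), (104.0, 2.4), (103.5, 3.8), (103.0, 4.3), (102.5, 4.7), (102.0, 4.9), (101.5, 6.3), (101.0, 6.0), (100.5, 6.4), (100.0, 7.0), (99.5, 7.0), (99.0, 5.3), (98.5, 4.7), (98.0, 2.3)] t 17.575 after 0.0
c clicked f0 0.1 [(109.5, -0.2), (109.0, -0.5), (108.5, -0.2), (108.0, -0.3), (107.5, -0.4), (107.0, 0.6), (106.5, 1.0), (106.0, 1.5), (105.5, 0.9), (105.0, 1.4), (104.5, 2.0), (104.0, 2.3), (103.5, 2.8), (103.0, 3.0), (102.5, 3.2), (102.0, 3.5), (101.5, 4.0), (101.0, 4.4), (100.5, 4.6), (100.0, 5.1), (99.5, 4.4), (99.0, 3.4), (98.5, 2.7), (98.0, 2.1), (97.5, 0.6)] t 26.2917 after -0.02
```

View pics/ap.png

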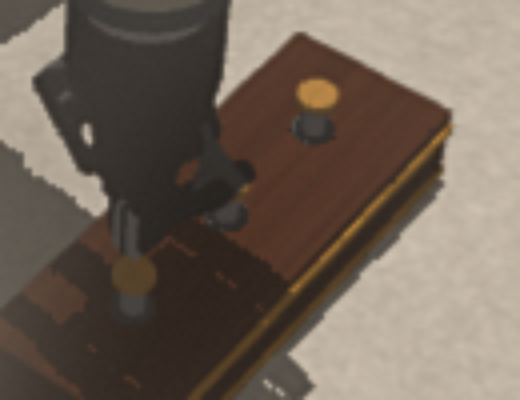

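In the crop, c's head (at about (133,275)) still stands up under the fingers, and b is hidden. My stop rule fired while the force was falling at about 9 mm, before the 10 mm dead point. I'll press both again, through to about 12.5 mm.

```bash
cat >> u.py <<'E'
def press2(k,q):
    x,y=BTN[k]; bot.reach([x,y,.113],q); f0=fz(); log=[]
    for z in (.108,.1045,.102,.100,.0985,.097,.0955,.0945):
        bot.servo_line([x,y,z],velocity=.03); f=fz(2)-f0; log.append((z,round(f,1)))
        if f>13: break
    bot.servo_line([x,y,.125],velocity=.1); print(k,log,get_obs()['time_s'])
E
python3 - <<'E'
from u import *
for k in 'cb': press2(k,ori(0))
hand.move_gripper(.085)
th=np.deg2rad(34)
bot.reach([.5003,-.2537,.10],ori(th)); print(get_obs()['time_s'],get_obs()['gripper_width'])
d=shot('scene','s3'); f=d['frame'][185:365,200:440]
cv2.imwrite('pics/ap2.png',cv2.resize(f,None,fx=3,fy=3)[:,:,::-1])
E
```

```text
c [(0.108, -0.0), (0.1045, 1.4), (0.102, 3.3), (0.1, 4.6), (0.0985, 3.4), (0.097, -0.1), (0.0955, -0.0), (0.0945, -0.1)] 29.3333
b [(0.108, 0.1), (0.1045, 2.2), (0.102, 5.5), (0.1, 6.4), (0.0985, 5.4), (0.097, -0.2), (0.0955, 0.1), (0.0945, 0.1)] 32.475
34.4833 0.08487881457356955
```

View pics/ap2.png

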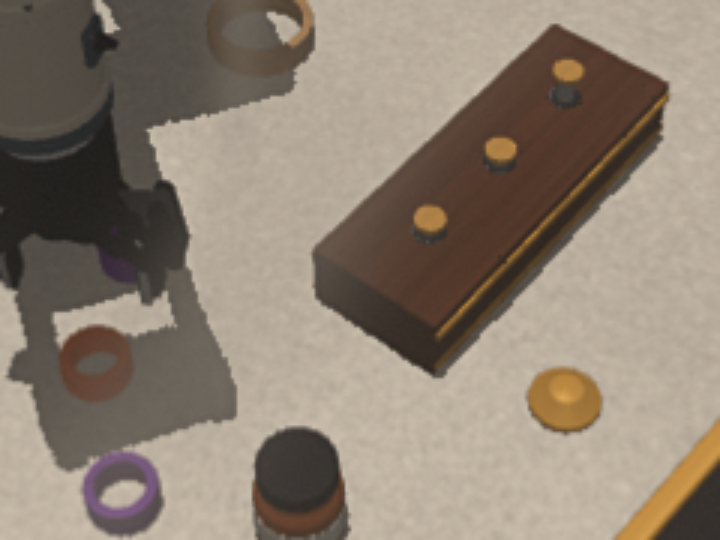

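Both b (500,150) and c (430,218) now sit down and a (567,70) is out. Next I grasp the orange ring at (95,362).

```bash
python3 - <<'E'
from u import *
q=ori(np.deg2rad(34)); x,y=.5003,-.2537
bot.servo_line([x,y,.022],velocity=.08); f0=fz(2)
hand.move_gripper(.03,25); print('w',get_obs()['gripper_width'],'f',f0)
bot.servo_line([x,y,.15],velocity=.15); X,Y=BTN['a']; print(get_obs()['gripper_width'])
bot.reach([X,Y,.15],q); print(get_obs()['time_s'],get_obs()['gripper_width'])
d=shot('scene','s4'); cv2.imwrite('pics/h.png',cv2.resize(d['frame'][150:280,310:470],None,fx=4,fy=4)[:,:,::-1])
t=shot('top','t4')
E
```

```text
w 0.04817333477863491 f -0.18985218387872976
0.04799290062495321
38.6 0.04835907027800615
```

View pics/h.png

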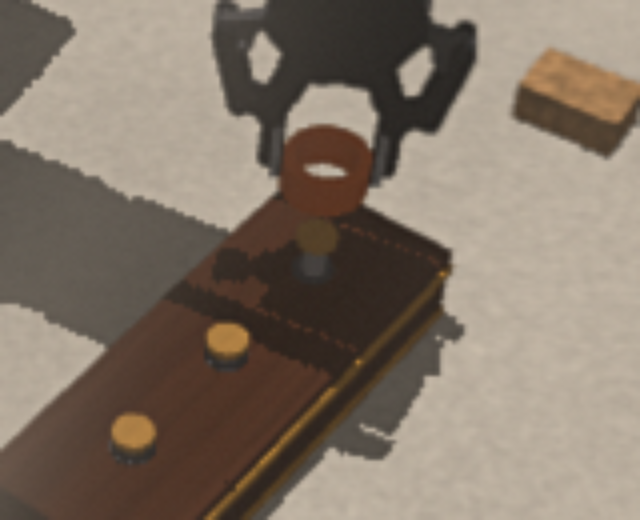

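The ring is held level at (326,170), above button a at (317,238). I'll check its predicted pixel against the view, then lower it with a force guard.

```bash
python3 - <<'E'
from u import *
d=shot('scene'); X,Y=BTN['a']
h=cv2.cvtColor(d['frame'],cv2.COLOR_RGB2HSV); m=cv2.inRange(h,(2,100,50),(13,255,255)); m[:180]=0;m[207:]=0;m[:,:375]=0;m[:,408:]=0
cs,_=cv2.findContours(m,cv2.RETR_EXTERNAL,cv2.CHAIN_APPROX_NONE); c=max(cs,key=len); print(cv2.boundingRect(c))
a=np.linspace(0,2*np.pi,60); P=np.concatenate([np.c_[X+.025*np.cos(a),Y+.025*np.sin(a),0*a+z] for z in(.128,.152)])
p=proj(d,P); print('pred box',p.min(0),p.max(0)-p.min(0))
f0=fz(); ok=True
for z in (.125,.119,.114,.109,.104,.099,.094,.089,.085,.083):
    bot.servo_line([X,Y,z],velocity=.05); f=fz(2)-f0; print(z,round(f,1),end=' ')
    if f>4: print('contact'); ok=z<.086; break
if ok:
    hand.move_gripper(.062); bot.servo_line([X,Y,.16],velocity=.1)
    bot.reach([.45,.25,.25],ori(np.deg2rad(34)))
print(ok,get_obs()['time_s'])
s=shot('scene','s5');t=shot('top','t5')
cv2.imwrite('pics/e.png',np.hstack([cv2.resize(s['frame'][180:280,310:430],(480,400)),cv2.resize(t['frame'][180:240,235:283],(320,400))])[:,:,::-1])
for n,D,w in(('scene',s,(180,240,370,410)),('top',t,(185,225,245,285))):
    h=cv2.cvtColor(D['frame'],cv2.COLOR_RGB2HSV); m=cv2.inRange(h,(3,150,50),(12,255,255)); k=np.zeros_like(m);k[w[0]:w[1],w[2]:w[3]]=1;m*=k
    cs,_=cv2.findContours(m,cv2.RETR_EXTERNAL,cv2.CHAIN_APPROX_NONE)
    if cs:
        e=cv2.fitEllipse(max(cs,key=len)); print(n,e,onz(D,e[0],.084 if n=='top' else .076).round(4))
E
```

```text
(375, 181, 28, 26)
pred box [379.08329639 179.26510799] [24.06725925 23.71634994]
0.125 0.4 0.119 0.1 0.114 -0.1 0.109 -0.5 0.104 -0.7 0.099 -0.6 0.094 0.0 0.089 -0.2 0.085 -0.1 0.083 -0.4 True 43.9583
scene ((388.44830322265625, 212.86026000976562), (21.61895751953125, 22.037912368774414), 11.32103157043457) [0.6154 0.1288 0.076 ]
top ((264.6611328125, 205.80369567871094), (42.858036041259766, 46.47036361694336), 84.2073745727539) [0.6136 0.1316 0.084 ]
```

View pics/e.png

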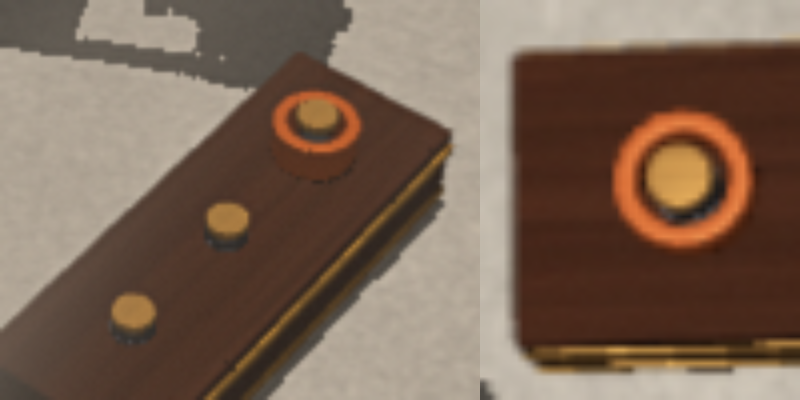

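The ring lies flat around button a, well centred (top-view ring centre about (264.7,205.8), button (264.4,205.9)). Buttons b and c are down and the arm is clear.

```bash
python3 -c "
from u import *
bot.dwell(.3);print(get_obs()['time_s'],get_obs()['wrist_force']);hand_in()"
```

```text
44.3583 [-0.22086161 -0.67784967  0.48862412]
the job is handed in; nothing more can be done
```

The job is done and handed in at about 44 s of the 64 s allowed. No verdict was reported.

- **Catch a (left):** this is the stiff one. It reached 15.6 N at about 5 mm without clicking, and came back up when I let go. The orange ring now lies flat around its button. In the top view its centre was within about 1–2 mm of the button's axis.
- **Catches b and c (middle and right):** both are good and clicked down, with peak forces of about 7 N and 5 N. In the last picture both buttons are down.

**Failed and conflicting checks:**
- **First press of b and c:** my click test stopped at about 9 mm, short of the dead point, and wrongly reported both as clicked. The picture showed c still out, with b hidden behind the gripper. I pressed both again, to about 12.5 mm, and the force dropped to zero.
- **Held-ring check in the scene view:** the ring's measured outline was a few pixels off the prediction, with button colour probably mixed into the mask. I lowered it anyway with a force guard, and it touched nothing on the way down.
- **Final ring position:** the scene-view fit differs from the top view by about 3 mm. The ring's wall biases that fit, so I trusted the top view.

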